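# Shake three rye loaves out of their strapped tins

### The job

Three small rye loaves are still stuck in the upturned strap of tins on the wooden board. Lift the tins and, keeping them level and no more than a hand's breadth above the board, shake them up and down until you feel they get no lighter and all three loaves have dropped out onto the board; then set the empty tins, still upside down, flat inside the baking sheet. Leave the loaves lying on the board and everything else where it is.

Things in the scene. Friction and masses are not known exactly. Their poses are not given: they have to be found in the camera images.
- tins_grip (a point): Centre of the strap of tins, half-way up its middle cup, 25 mm above the rims; z up. Three straight-sided metal cups in a row along x, upturned: mouths down, closed ends up. Cups 56 mm (x) by 88 mm (y) outside, 50 mm high, wall 2 mm, centres 92 mm apart: 36 mm gaps, open down to the board, for fingers that take the middle cup along x.
- tins: The same strap of tins; origin between the rims, under its centre. A flat steel band, 5 to 21 mm above the rims, runs round the outside (244 by 94 mm overall) and does not cross the gaps inside. Empty it weighs 400 g (within 3 %), with all its loaves about 730 g.
- loaf0_mid (a point): Centre of the loaf that starts in the cup at the tins' -x end. Dark, firm, straight-sided rye loaf, 48 mm (x) by 78 mm (y) by 43 mm high, 110 g (within 12 %), crown down, at the start about 1 mm off the board. The springy tin wall holds it with a little more than its own weight (1.1 to 1.75 times). To drop right out it needs the rims 50 mm or more above the board.
- loaf1_mid (a point): Centre of the like loaf in the middle cup. Lifted smoothly, a loaf stays in its cup or creeps slowly. Up-and-down strokes of about 30 mm make it slip a few mm at each upward jerk: 0.17 s per stroke and way (about 6 m/s2) frees most loaves in a few strokes, 0.13 s (10 m/s2) any; slower ones may not. Once it has slipped about 26 mm it drops free.
- loaf2_mid (a point): Centre of the like loaf in the cup at the tins' +x end. The three come out at different moments, each taking about 1.1 N off the felt weight.
- board: Wooden cooling board, fixed, 400 mm (x) by 240 mm (y), 18 mm thick; origin at the centre of its underside, z up. The tins stand on it at the start.
- sheet: Dark steel baking sheet, fixed, 400 mm (x) by 260 mm (y), floor 3 mm thick with a rim standing 15 mm above the bench (inside 394 by 254 mm); origin at the centre of its underside, z up. Empty.
- dredger_mid (a point): Bystander: metal flour dredger, upright cylinder 66 mm across, 102 mm high; point at its mid-height.
- scraper_mid (a point): Bystander: bench scraper lying flat, steel blade 120 by 75 mm with a wooden handle 22 mm thick; point at the blade's centre.
- brush_grip (a point): Bystander: pastry brush 200 mm long lying beyond the dredger; point on its handle.

How it is judged:
By the outcome, as a careful person would: the job done as asked, in the order asked, and still so for the second after the job is handed in, with the robot touching nothing.
It also fails if it takes over 58 s, if anything falls off the work surface, if the arm or the gripper's body presses on something with over 40 N, if the wrist force passes 120 N, or if a joint passes its speed limit or range.

### The arm

A 6-joint arm with a two-finger parallel gripper is mounted at the origin on the work surface. World frame = base frame: x ahead of the robot, y to its left, z up, the work surface at z = 0. Lengths are in m, angles in rad, forces in N, time in s.
With the tool pointing down it reaches from about 0.35 to 0.775 m from the base axis. Payload 5.5 kg.
Tool frame: the origin (TCP) lies midway between the tips of the shut fingers; the grasp point (between the pads) lies 19 mm behind it (r.tcp_to_grasp is the distance from the TCP to the grasp point, in m); z points along the fingers, y is the direction in which the jaws open and shut (so a half turn about z gives the same grasp; the last joint's range is limited). The gripper opens to 85 mm and grips with 20 to 120 N. Pads are 22 mm wide; open, the fingers measure 114 mm over their backs; the gripper's body (76 mm by 85 mm) begins 54 mm behind the grasp point. The pads swing forward as they close: fully open they stand 13 mm farther back than shut.
Start: joints at [1.199, 0.313, 0.046, 1.304, 0, 1.431], TCP at [0.132, 0.56, 0.231] pointing down, gripper open.
Joint ranges: [-2.76, 2.76], [-0.86, 1.69], [-1.03, 1.26], [-2.2, 2.34], [-1.47, 1.5], [-3.14, 3.14]. Speed limits (rad/s): [2.57, 2.57, 3.14, 3.14, 3.14, 3.14].

### API

Orientations are given as a rotation vector (axis times angle).
In Python, from workcell import r, optics, workorder gives the robot as it stands.
- The arm moves only by the tool drive_tool, never from a script. Its arguments are lists of equal length, an entry for each row: "offset": the shift along the tool's x, y, z in m, a list of three; "rot": the turn, a rotation vector about the tool's x, y, z in degrees, a list of three. In form: {"offset": [[dx, dy, dz], ...], "rot": [[rx, ry, rz], ...]}. A call has 1 to 10 rows; each row shifts and turns the commanded pose from where the row before left it, along the tool's axes as they then stand; what a row does not reach is not made up. A row lasts 1/8 s, in which the tool goes at most 62.5 mm and 10.7 degrees, less where a joint would pass 70% of its speed; a pose out of reach is approached as far as the arm can. A call is refused whole if a number of a shift passes 0.0625 or a number of a turn 10.7, either way. A call with a gripper value outside its range is refused whole. "fingers" is the opening in per cent of the stroke, from 0 (shut) to 100 (fully open), set as the call begins (left out, the last holds). The fingers move at their own pace and stop on an object; "newtons" is the grip in N (left out, the last holds). Time passes only in rows, so rows that do not move let the fingers close. It gives the time, the measured TCP pose, the force and the opening at its end, in the units of the state.
- r.read_state(): the state, without advancing time (a new reading comes with each control period).
- optics.capture(name): name is "scene" or "top" or "wrist"; returns a dict with "frame" (420x560x3 uint8, red, green, blue), "camera_matrix" (3x3 intrinsics, pixels), "k1" (the pictures are not rectified: a ray, as slopes to the right and down, at radius r is drawn at 1 + k1 r^2 times it, then the intrinsics apply), "R" (3x3) and "t" (3): a world point X has camera coordinates R X + t; the wrist camera has in their place "hand_eye" (4x4, takes a point from camera to tool coordinates, whose origin is the TCP and whose axes are the flange's). Camera axes: x right, y down, z forward; pixel columns grow to the right and rows downward; lengths in m; the calibration is good to about 2 mm. A picture is of the moment at which its call begins: read the wrist's pose just before it. There is no depth.
- workorder.job_done(): hands the job in, once; it reports no verdict.
The state is a dict: "time_s": time; "joint_positions": joint angles; "dq": joint speeds; "tau": joint torques, N m; "eef_pos": TCP position; "eef_rot": TCP orientation; "contact_force": force on the tool from outside, world axes, zero at the start; "wrist_torque": the same for the moment, N m; "grip_width": opening from 0.0 (shut) to 1.0 (fully open).
Only numpy, scipy, OpenCV 4.12 (cv2) and the standard library are available. Lean on these libraries where they do the work, as an engineer would, in place of code of your own. Each camera call takes 0.05 s, during which the arm holds its last target. There are 200 camera calls.

## Working session

There is one attempt and no reset: what is moved stays moved. The work goes in short steps, Python scripts to look and compute and a tool call to move; the robot and the scene stay as the last step left them, time stands still between calls to the robot, and variables do not carry over. Pictures are saved under pics/ and viewed, about 8 in all and at most 12, crops included, and the job is handed in when it is done.

Besides the shell and the picture viewer there is one more tool, called after ">>>" in YAML: its name, and indented under it one key for each argument. drive_tool: Moves the arm, as the interface text tells. Its arguments: {"type":"object","properties":{"offset":{"type":"array"},"rot":{"type":"array"},"fingers":{"type":"number"},"newtons":{"type":"number"}},"required":["offset","rot"]}

```bash
mkdir -p pics; ls
cat > h.py <<'E'
import numpy as np, cv2
from workcell import r, optics, workorder
def cap(n,f):
    s=r.read_state(); c=optics.capture(n); cv2.imwrite('pics/'+f,c['frame'][:,:,::-1]); c['s']=s
    np.save('pics/'+f+'.npy',c,allow_pickle=True); return c
def load(f): return np.load('pics/'+f+'.npy',allow_pickle=True).item()
def pose(c):
    if 'R' in c: return np.array(c['R']),np.array(c['t'])
    T=np.eye(4); T[:3,:3]=cv2.Rodrigues(np.array(c['s']['eef_rot'],float))[0]; T[:3,3]=c['s']['eef_pos']
    M=np.linalg.inv(T@np.array(c['hand_eye'])); return M[:3,:3],M[:3,3]
def ray(c,uv,z):
    R,t=pose(c); K=np.array(c['camera_matrix']); out=[]
    for p in np.atleast_2d(uv).astype(float):
        d=np.linalg.solve(K,[p[0],p[1],1])[:2]; u=d.copy()
        for _ in range(20): u=d/(1+c['k1']*(u@u))
        o=-R.T@t; v=R.T@np.array([*u,1]); out.append(o+v*(z-o[2])/v[2])
    return np.array(out)
def proj(c,X):
    R,t=pose(c); K=np.array(c['camera_matrix']); q=(R@np.atleast_2d(X).T).T+t; u=q[:,:2]/q[:,2:]
    u=u*(1+c['k1']*(u**2).sum(1,keepdims=True)); return u@K[:2,:2].T+K[:2,2]
E
python3 - <<'E'
from h import *
for n in('top','scene'): c=cap(n,n+'0.png'); print(n,c['k1'],pose(c))
s=r.read_state(); print({k:np.round(v,3) for k,v in s.items()}, r.tcp_to_grasp)
E
```

```text
pics
top 0.029555841319088394 (array([[-1.51895542e-02, -9.99876882e-01, -3.93669116e-03],
       [-9.79936286e-01,  1.56689219e-02, -1.98694137e-01],
       [ 1.98731358e-01,  8.39631151e-04, -9.80053643e-01]]), array([-0.03000786,  0.57559898,  1.00116725]))
scene -0.13638700256036368 (array([[-0.57889352,  0.81540206,  0.00132936],
       [ 0.51720802,  0.36845049, -0.77248955],
       [-0.63037937, -0.44650164, -0.63502609]]), array([ 0.36364082, -0.24209713,  1.37130907]))
{'time_s': np.float64(0.1), 'joint_positions': array([ 1.199,  0.314,  0.045,  1.304, -0.   ,  1.431]), 'dq': array([ 0.001, -0.002,  0.005, -0.001,  0.001, -0.002]), 'tau': array([ 2.0000e-03, -4.8172e+01,  2.9924e+01,  1.3000e-02, -0.0000e+00,
       -0.0000e+00]), 'eef_pos': array([0.132, 0.559, 0.231]), 'eef_rot': array([-3.63e-01, -3.12e+00,  2.00e-03]), 'contact_force': array([0.075, 0.314, 0.582]), 'wrist_torque': array([-0.007,  0.002,  0.027]), 'grip_width': np.float64(0.998)} 0.0187
```

View pics/top0.png

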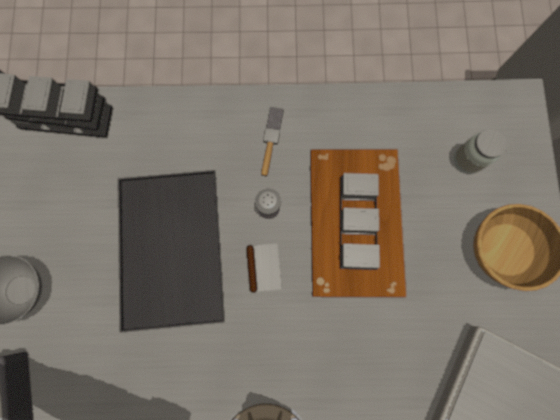

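View pics/scene0.png

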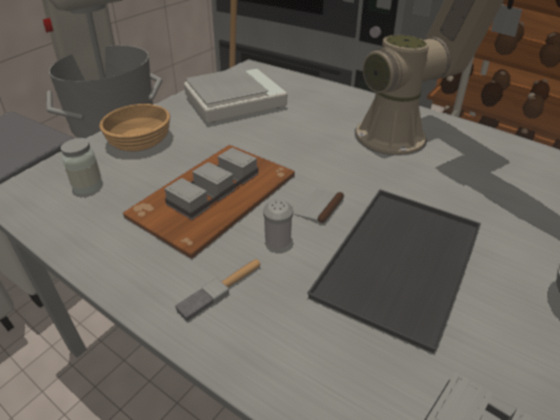

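The top view shows the three cup tops at about (361,185), (361,220) and (361,256) on the board (310–405, 150–297). The sheet is at (120–222, 172–329), with the dredger (267,202), scraper and brush between. The scene view agrees.

Run:
```python
from h import *
c=load('top0.png'); f=c['frame']; hsv=cv2.cvtColor(f,cv2.COLOR_RGB2HSV)
def big(m,lo):
    n,_ ,_,_=cv2.connectedComponentsWithStats(m); cs,_=cv2.findContours(m,cv2.RETR_EXTERNAL,cv2.CHAIN_APPROX_NONE)
    return [k for k in cs if cv2.contourArea(k)>lo]
# cups: bright, low saturation within board
roi=np.zeros(f.shape[:2],np.uint8); roi[160:285,325:395]=1
m=((hsv[...,1]<60)&(hsv[...,2]>110)).astype(np.uint8)*roi
for k in big(m,200):
    q=cv2.minAreaRect(k); p=ray(c,cv2.boxPoints(q),.068); print('cup',np.round(q[0],1),q[1],q[2],np.round(p.mean(0),4),np.round([np.linalg.norm(p[1]-p[0]),np.linalg.norm(p[2]-p[1])],4), np.round(p[:,:2],4).tolist())
roi[:]=0; roi[140:310,300:420]=1
m=((hsv[...,1]>110)).astype(np.uint8)*roi; 
roi2=np.zeros_like(roi); roi2[160:345,105:240]=1
m2=((hsv[...,2]<80)).astype(np.uint8)*roi2
for n,mm,z in(('board',m,.018),('sheet',m2,.015)):
  for k in big(mm,2000):
    q=cv2.minAreaRect(k); p=ray(c,cv2.boxPoints(q),z); print(n,np.round(p.mean(0),4),np.round([np.linalg.norm(p[1]-p[0]),np.linalg.norm(p[2]-p[1])],4), np.round(p[:,:2],4).tolist())
print('dredger',ray(c,[268,200],.1))
print('scraper',ray(c,[[255,245],[280,290],[248,245],[257,292]],.01))
print('TCP axes',cv2.Rodrigues(r.read_state()['eef_rot'])[0].round(3))
```

```text
cup [360.5 255.5] (23.0, 35.0) 90.0 [ 0.4633 -0.2436  0.068 ] [0.0872 0.0571] [[0.4925, -0.2017], [0.4912, -0.2888], [0.4342, -0.2851], [0.4354, -0.1989]]
cup [361. 219.] (22.0, 34.0) 90.0 [ 0.5555 -0.25    0.068 ] [0.0862 0.0567] [[0.5845, -0.2085], [0.5831, -0.2947], [0.5265, -0.2911], [0.5278, -0.2058]]
cup [360.5 183.5] (33.0, 21.0) 0.0 [ 0.6484 -0.2539  0.068 ] [0.056  0.0851] [[0.6212, -0.2102], [0.6771, -0.2128], [0.6756, -0.2979], [0.6198, -0.2945]]
board [ 0.5613 -0.2505  0.018 ] [0.2543 0.3967] [[0.7597, -0.1309], [0.7593, -0.3852], [0.3634, -0.3612], [0.3627, -0.1247]]
sheet [0.4964 0.2513 0.015 ] [0.2821 0.4082] [[0.6918, 0.4128], [0.7063, 0.131], [0.2992, 0.1], [0.2882, 0.3614]]
dredger [[ 0.60094552 -0.01606283  0.1       ]]
scraper [[ 0.50063626  0.02175859  0.01      ]
 [ 0.38277464 -0.04241866  0.01      ]
 [ 0.50093178  0.04026723  0.01      ]
 [ 0.37862526  0.0170729   0.01      ]]
TCP axes [[-0.973  0.23  -0.001]
 [ 0.23   0.973 -0.002]
 [ 0.    -0.002 -1.   ]]
```

```bash
cat >> h.py <<'E'
def plan(xy,z,yaw,n,polar=True):
    """tool-frame rows to reach TCP xy,z with tool-down, tool-y at world yaw (deg)"""
    s=r.read_state(); p=np.array(s['eef_pos']); R=cv2.Rodrigues(np.array(s['eef_rot'],float))[0]
    y0=np.degrees(np.arctan2(R[1,1],R[0,1])); dy=(yaw-y0+180)%360-180
    a0,a1=np.arctan2(p[1],p[0]),np.arctan2(xy[1],xy[0]); r0,r1=np.hypot(*p[:2]),np.hypot(*xy)
    q=p.copy(); O=[]
    for i in range(1,n+1):
        f=i/n; a=a0+f*(a1-a0); rr=r0+f*(r1-r0)
        g=np.array([rr*np.cos(a),rr*np.sin(a),p[2]+f*(z-p[2])]) if polar else p+f*(np.array([*xy,z])-p)
        yw=np.radians(y0+dy*(i-1)/n); Y=np.array([np.cos(yw),np.sin(yw),0]); Z=np.array([0,0,-1.]); X=np.cross(Y,Z)
        O.append(np.round(np.array([X,Y,Z])@(g-q),4).tolist()); q=g
    print('yaw0',y0,'rz per row',-dy/n); print(O)
E
python3 - <<'E'
from h import *
c=load('top0.png')
p=ray(c,[[119,179],[215,171.5],[223,321.5],[121.5,329]],.015);print(p.round(4),p.mean(0))
plan((.556,-.249),.231,-3.2,16)
E
```

```text
[[0.6859 0.3891 0.015 ]
 [0.7033 0.1297 0.015 ]
 [0.3067 0.1033 0.015 ]
 [0.2933 0.3582 0.015 ]] [0.49730114 0.24507732 0.015     ]
yaw0 76.71774234611753 rz per row 4.994858896632346
[[-0.0633, -0.0013, -0.0], [-0.0635, -0.0028, -0.0], [-0.0637, -0.0043, -0.0], [-0.0638, -0.0057, -0.0], [-0.0639, -0.0072, -0.0], [-0.0639, -0.0087, -0.0], [-0.0639, -0.0102, -0.0], [-0.0639, -0.0117, -0.0], [-0.0639, -0.0132, -0.0], [-0.0638, -0.0148, -0.0], [-0.0637, -0.0163, -0.0], [-0.0635, -0.0178, -0.0], [-0.0633, -0.0193, -0.0], [-0.0631, -0.0208, -0.0], [-0.0628, -0.0224, -0.0], [-0.0625, -0.0239, -0.0]]
```

>>> drive_tool:
  offset:
    - [-0.051, -0.001, 0]
    - [-0.051, -0.002, 0]
    - [-0.051, -0.003, 0]
    - [-0.051, -0.004, 0]
    - [-0.051, -0.005, 0]
    - [-0.051, -0.006, 0]
    - [-0.051, -0.007, 0]
    - [-0.051, -0.008, 0]
    - [-0.051, -0.009, 0]
    - [-0.051, -0.01, 0]
  rot:
    - [0, 0, 4]
    - [0, 0, 4]
    - [0, 0, 4]
    - [0, 0, 4]
    - [0, 0, 4]
    - [0, 0, 4]
    - [0, 0, 4]
    - [0, 0, 4]
    - [0, 0, 4]
    - [0, 0, 4]

```text
time_s: 1.35
eef_pos: [0.5272, 0.2555, 0.2307]
eef_rot: [-1.412, -2.806, 0.001]
contact_force: [0.1, 0.2, 0.0]
grip_width: 1.002
```

>>> drive_tool:
  offset:
    - [-0.051, -0.01, 0]
    - [-0.051, -0.011, 0]
    - [-0.051, -0.012, 0]
    - [-0.051, -0.013, 0]
    - [-0.051, -0.014, 0]
    - [-0.051, -0.015, 0]
    - [-0.051, -0.016, 0]
    - [-0.051, -0.017, 0]
    - [-0.051, -0.018, 0]
    - [-0.051, -0.019, 0]
  rot:
    - [0, 0, 4]
    - [0, 0, 4]
    - [0, 0, 4]
    - [0, 0, 4]
    - [0, 0, 4]
    - [0, 0, 4]
    - [0, 0, 4]
    - [0, 0, 4]
    - [0, 0, 4]
    - [0, 0, 4]
  fingers: 91
  newtons: 90

```text
time_s: 2.6
eef_pos: [0.5497, -0.2582, 0.2306]
eef_rot: [-2.286, -2.154, 0.0]
contact_force: [0.9, 0.5, -0.3]
grip_width: 0.907
```

>>> drive_tool:
  offset:
    - [0, 0, 0]
    - [0, 0, 0]
  rot:
    - [0, 0, 0]
    - [0, 0, 0]

```text
time_s: 2.85
eef_pos: [0.5501, -0.2564, 0.2308]
eef_rot: [-2.284, -2.156, -0.0]
contact_force: [-0.3, -0.3, 0.0]
grip_width: 0.91
```

Run:
```python
from h import *
c=cap('wrist','w1.png'); s=c['s']; print(s['time_s'],s['eef_pos'],s['eef_rot'],s['grip_width'],np.round(s['contact_force'],2))
print(proj(c,[[.556,-.249,.068],[.463,-.2436,.068],[.648,-.254,.068]]))
plan((.556,-.249),.2,-3.2,1,False)
```

```text
2.85 [ 0.55009488 -0.25636187  0.23077584] [-2.28354438e+00 -2.15561334e+00 -3.24285924e-04] 0.9095645799152605 [-0.32 -0.33  0.03]
[[282.59637417 184.31260476]
 [190.38056142 184.38777566]
 [373.78920043 184.05489538]]
yaw0 -3.225992360452111 rz per row -0.025992360452107732
[[0.007, 0.0052, 0.031]]
```

View pics/w1.png

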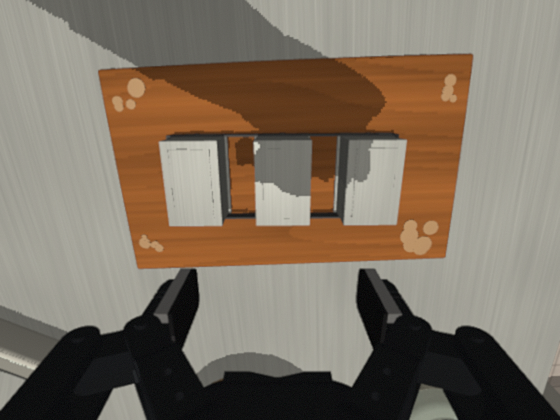

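The wrist view puts the middle cup at (254–311, 139–227), centre (283,183). My projected point is (282.6,184.3), so they agree to about 1 mm. Descending.

>>> drive_tool:
  offset:
    - [0.007, 0.005, 0.01]
    - [0, 0, 0.03]
    - [0, 0, 0.03]
    - [0, 0, 0.03]
    - [0, 0, 0.02]
    - [0, 0, 0.01]
    - [0, 0, 0]
    - [0, 0, 0]
  rot:
    - [0, 0, 0]
    - [0, 0, 0]
    - [0, 0, 0]
    - [0, 0, 0]
    - [0, 0, 0]
    - [0, 0, 0]
    - [0, 0, 0]
    - [0, 0, 0]

```text
time_s: 3.9
eef_pos: [0.5566, -0.2497, 0.1022]
eef_rot: [2.282, 2.157, 0.001]
contact_force: [0.4, 0.8, 0.0]
grip_width: 0.913
```

Run:
```python
from h import *
c=cap('wrist','w2.png'); s=c['s']; print(s['time_s'],s['eef_pos'],s['grip_width'],np.round(s['contact_force'],2))
plan((.556,-.249),.022,-3.2,1,False)
```

```text
3.9 [ 0.55657085 -0.24972353  0.10217325] 0.912749335697954 [0.4  0.8  0.02]
yaw0 -3.2562550480968038 rz per row -0.056255048096801374
[[0.001, -0.0007, 0.0803]]
```

View pics/w2.png

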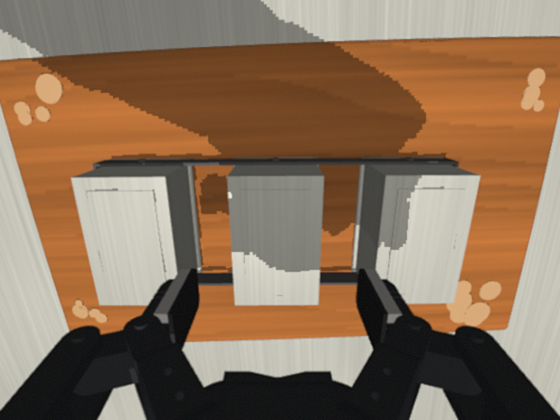

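The fingers are centred at column 278 and the cup at 276, so they straddle the middle cup. Going down and gripping.

>>> drive_tool:
  offset:
    - [0, 0, 0.015]
    - [0, 0, 0.02]
    - [0, 0, 0.02]
    - [0, 0, 0.015]
    - [0, 0, 0.01]
    - [0, 0, 0]
    - [0, 0, 0]
  rot:
    - [0, 0, 0]
    - [0, 0, 0]
    - [0, 0, 0]
    - [0, 0, 0]
    - [0, 0, 0]
    - [0, 0, 0]
    - [0, 0, 0]

```text
time_s: 4.82
eef_pos: [0.5562, -0.2501, 0.0218]
eef_rot: [2.284, 2.156, 0.001]
contact_force: [-0.3, 0.1, 0.6]
grip_width: 0.908
```

>>> drive_tool:
  offset:
    - [0, 0, 0]
    - [0, 0, 0]
    - [0, 0, 0]
    - [0, 0, 0]
    - [0, 0, 0]
    - [0, 0, 0]
  rot:
    - [0, 0, 0]
    - [0, 0, 0]
    - [0, 0, 0]
    - [0, 0, 0]
    - [0, 0, 0]
    - [0, 0, 0]
  fingers: 0
  newtons: 90

```text
time_s: 5.58
eef_pos: [0.5562, -0.2502, 0.0224]
eef_rot: [2.283, 2.156, 0.0]
contact_force: [-1.4, 0.3, 7.1]
grip_width: 0.642
```

>>> drive_tool:
  offset:
    - [0, 0, -0.005]
    - [0, 0, -0.01]
    - [0, 0, -0.01]
    - [0, 0, -0.01]
    - [0, 0, -0.01]
    - [0, 0, -0.005]
    - [0, 0, 0]
    - [0, 0, 0]
    - [0, 0, 0]
  rot:
    - [0, 0, 0]
    - [0, 0, 0]
    - [0, 0, 0]
    - [0, 0, 0]
    - [0, 0, 0]
    - [0, 0, 0]
    - [0, 0, 0]
    - [0, 0, 0]
    - [0, 0, 0]

```text
time_s: 6.7
eef_pos: [0.5554, -0.2497, 0.0708]
eef_rot: [-2.283, -2.157, 0.001]
contact_force: [-0.0, -2.7, -8.2]
grip_width: 0.641
```

>>> drive_tool:
  offset:
    - [0, 0, -0.005]
    - [0, 0, -0.03]
    - [0, 0, 0.03]
    - [0, 0, -0.03]
    - [0, 0, 0.03]
    - [0, 0, -0.03]
    - [0, 0, 0.03]
    - [0, 0, 0]
    - [0, 0, 0]
    - [0, 0, 0]
  rot:
    - [0, 0, 0]
    - [0, 0, 0]
    - [0, 0, 0]
    - [0, 0, 0]
    - [0, 0, 0]
    - [0, 0, 0]
    - [0, 0, 0]
    - [0, 0, 0]
    - [0, 0, 0]
    - [0, 0, 0]

```text
time_s: 7.95
eef_pos: [0.5563, -0.2502, 0.0771]
eef_rot: [2.283, 2.156, 0.001]
contact_force: [0.4, 0.3, -3.5]
grip_width: 0.649
```

Run:
```python
from h import *
a=[]
s=r.read_state()
c=cap('scene','s1.png'); s2=r.read_state()
for q in(s,s2): print(q['time_s'],q['eef_pos'],np.round(q['contact_force'],2),np.round(q['wrist_torque'],3))
```

```text
7.95 [ 0.55626706 -0.25016137  0.07711188] [ 0.43  0.32 -3.55] [-0.048 -0.051  0.015]
8.0 [ 0.55629359 -0.25011853  0.0770964 ] [-0.81  0.35 -3.73] [-0.048 -0.027  0.003]
```

The felt weight has gone from about 8 N to 3.7 N, which matches empty tins. A few more strokes will show whether it gets any lighter, then I'll look.

>>> drive_tool:
  offset:
    - [0, 0, -0.03]
    - [0, 0, 0.03]
    - [0, 0, -0.03]
    - [0, 0, 0.03]
    - [0, 0, -0.03]
    - [0, 0, 0]
    - [0, 0, 0]
    - [0, 0, 0]
    - [0, 0, 0]
  rot:
    - [0, 0, 0]
    - [0, 0, 0]
    - [0, 0, 0]
    - [0, 0, 0]
    - [0, 0, 0]
    - [0, 0, 0]
    - [0, 0, 0]
    - [0, 0, 0]
    - [0, 0, 0]

```text
time_s: 9.12
eef_pos: [0.5555, -0.2496, 0.1056]
eef_rot: [-2.283, -2.156, 0.0]
contact_force: [0.3, 0.2, -4.1]
grip_width: 0.648
```

Run:
```python
from h import *
F=[]
c=cap('scene','s2.png'); F.append(c['s']['contact_force'])
for i in range(5): optics.capture('top'); F.append(r.read_state()['contact_force'])
s=r.read_state(); print(s['time_s'],s['eef_pos'],s['eef_rot'],np.round(F,2)[:,2],np.round(s['wrist_torque'],3))
im=cv2.imread('pics/s2.png')[110:260,110:330]; cv2.imwrite('pics/s2c.png',cv2.resize(im,None,fx=3,fy=3,interpolation=cv2.INTER_CUBIC))
```

```text
9.425 [ 0.55577554 -0.24982794  0.10615071] [-2.28399660e+00 -2.15677727e+00 -1.42683530e-04] [-4.07 -4.26 -3.96 -3.99 -3.98 -3.21] [-0.073  0.012  0.031]
```

View pics/s2c.png

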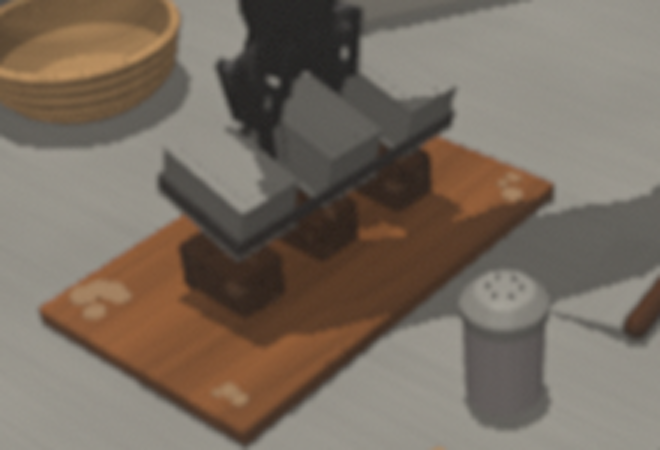

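All three loaves stand on the board, at about (235,270), (320,220) and (400,180) in the crop. The felt weight holds steady at about 4 N, so the tins are empty. Now carrying them to the sheet.

>>> drive_tool:
  offset:
    - [0, 0, -0.01]
    - [0, 0, -0.02]
    - [0, 0, -0.025]
    - [0, 0, -0.015]
    - [0, 0, 0]
  rot:
    - [0, 0, 0]
    - [0, 0, 0]
    - [0, 0, 0]
    - [0, 0, 0]
    - [0, 0, 0]

```text
time_s: 10.05
eef_pos: [0.5567, -0.2504, 0.178]
eef_rot: [2.282, 2.155, 0.001]
contact_force: [-0.0, -1.4, -5.7]
grip_width: 0.644
```

Run:
```python
from h import *
s=r.read_state(); print(s['eef_pos'],s['joint_positions'])
plan((.497,.245),.176,4,20)
```

```text
[ 0.55669935 -0.25038221  0.17797858] [-5.54150329e-01  3.97955136e-01  3.72467460e-02  1.20682582e+00
  1.16249955e-04  1.07389799e+00]
yaw0 -3.280165085133692 rz per row -0.3640082542566844
[[0.0262, 0.0064, 0.0001], [0.0263, 0.0053, 0.0001], [0.0264, 0.0043, 0.0001], [0.0264, 0.0033, 0.0001], [0.0264, 0.0023, 0.0001], [0.0263, 0.0013, 0.0001], [0.0262, 0.0003, 0.0001], [0.0261, -0.0007, 0.0001], [0.0259, -0.0017, 0.0001], [0.0257, -0.0027, 0.0001], [0.0255, -0.0037, 0.0001], [0.0252, -0.0046, 0.0001], [0.0249, -0.0055, 0.0001], [0.0245, -0.0065, 0.0001], [0.0241, -0.0074, 0.0001], [0.0237, -0.0082, 0.0001], [0.0233, -0.0091, 0.0001], [0.0228, -0.0099, 0.0001], [0.0223, -0.0107, 0.0001], [0.0218, -0.0115, 0.0001]]
```

>>> drive_tool:
  offset:
    - [0.01, 0.001, 0]
    - [0.02, 0.002, 0]
    - [0.03, 0.002, 0]
    - [0.03, 0.001, 0]
    - [0.03, 0, 0]
    - [0.03, 0, 0]
    - [0.03, 0, 0]
    - [0.03, -0.001, 0]
    - [0.03, -0.002, 0]
    - [0.03, -0.004, 0]
  rot:
    - [0, 0, -0.4]
    - [0, 0, -0.4]
    - [0, 0, -0.4]
    - [0, 0, -0.4]
    - [0, 0, -0.4]
    - [0, 0, -0.4]
    - [0, 0, -0.4]
    - [0, 0, -0.4]
    - [0, 0, -0.4]
    - [0, 0, -0.4]

```text
time_s: 11.3
eef_pos: [0.5599, 0.0223, 0.1755]
eef_rot: [-2.204, -2.236, 0.001]
contact_force: [-0.5, 0.1, -5.0]
grip_width: 0.645
```

>>> drive_tool:
  offset:
    - [0.03, -0.006, 0]
    - [0.03, -0.007, 0]
    - [0.03, -0.008, 0]
    - [0.03, -0.008, 0]
    - [0.03, -0.008, 0]
    - [0.03, -0.008, 0]
    - [0.02, -0.006, 0]
    - [0.01, -0.003, 0]
    - [0, 0, 0]
    - [0, 0, 0]
  rot:
    - [0, 0, -0.4]
    - [0, 0, -0.4]
    - [0, 0, -0.4]
    - [0, 0, -0.4]
    - [0, 0, -0.4]
    - [0, 0, -0.4]
    - [0, 0, -0.4]
    - [0, 0, -0.4]
    - [0, 0, 0]
    - [0, 0, 0]

```text
time_s: 12.55
eef_pos: [0.4998, 0.2273, 0.1761]
eef_rot: [2.145, 2.296, -0.001]
contact_force: [-0.4, -1.1, -4.2]
grip_width: 0.642
```

Run:
```python
from h import *
c=cap('top','t2.png'); s=c['s']; print(s['eef_pos'],s['contact_force'],s['grip_width'])
plan((.497,.245),.007,4,1,False)
```

```text
[0.49984276 0.22728254 0.1761318 ] [-0.36838946 -1.05280503 -4.21373859] 0.6421914398907096
yaw0 3.868128303424311 rz per row -0.13187169657570053
[[0.0181, -0.0018, 0.1692]]
```

View pics/t2.png

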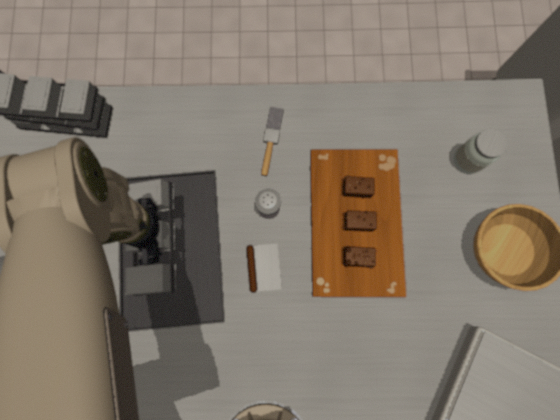

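The top view shows three loaves lying on the board at (360,186), (361,221) and (360,256), with nothing disturbed and the tins over the sheet. Lowering.

>>> drive_tool:
  offset:
    - [0.018, -0.002, 0.01]
    - [0, 0, 0.025]
    - [0, 0, 0.025]
    - [0, 0, 0.025]
    - [0, 0, 0.025]
    - [0, 0, 0.02]
    - [0, 0, 0.01]
    - [0, 0, 0.005]
    - [0, 0, 0]
    - [0, 0, 0]
  rot:
    - [0, 0, 0]
    - [0, 0, 0]
    - [0, 0, 0]
    - [0, 0, 0]
    - [0, 0, 0]
    - [0, 0, 0]
    - [0, 0, 0]
    - [0, 0, 0]
    - [0, 0, 0]
    - [0, 0, 0]

```text
time_s: 13.85
eef_pos: [0.4973, 0.2458, 0.0321]
eef_rot: [2.144, 2.296, 0.002]
contact_force: [0.3, 0.1, -4.0]
grip_width: 0.64
```

>>> drive_tool:
  offset:
    - [0, 0, 0.004]
    - [0, 0, 0.004]
    - [0, 0, 0.004]
    - [0, 0, 0.003]
    - [0, 0, 0.002]
    - [0, 0, 0.002]
    - [0, 0, 0.001]
    - [0, 0, 0]
  rot:
    - [0, 0, 0]
    - [0, 0, 0]
    - [0, 0, 0]
    - [0, 0, 0]
    - [0, 0, 0]
    - [0, 0, 0]
    - [0, 0, 0]
    - [0, 0, 0]

```text
time_s: 14.85
eef_pos: [0.4977, 0.2439, 0.0157]
eef_rot: [2.143, 2.292, 0.002]
contact_force: [-7.0, -13.6, 30.8]
grip_width: 0.642
```

Contact came 8 mm sooner than expected. I'll ease off and look.

>>> drive_tool:
  offset:
    - [0, 0, -0.003]
    - [0, 0, -0.002]
    - [0, 0, 0]
    - [0, 0, 0]
  rot:
    - [0, 0, 0]
    - [0, 0, 0]
    - [0, 0, 0]
    - [0, 0, 0]

```text
time_s: 15.35
eef_pos: [0.4969, 0.2456, 0.0164]
eef_rot: [2.144, 2.296, 0.0]
contact_force: [-0.1, -3.1, 2.0]
grip_width: 0.644
```

Run:
```python
from h import *
c=cap('scene','s3.png'); s=c['s']; print(s['eef_pos'],s['contact_force'],s['wrist_torque'],s['grip_width'])
w=cap('wrist','w3.png')
a=cv2.imread('pics/s3.png')[170:350,300:500]; a=cv2.resize(a,(467,420),interpolation=cv2.INTER_CUBIC); b=cv2.resize(cv2.imread('pics/w3.png'),(333,250)); b=cv2.copyMakeBorder(b,0,170,0,0,0)
cv2.imwrite('pics/m3.png',np.hstack([a,b]))
```

```text
[0.49689275 0.24559196 0.01638442] [-0.08084815 -3.1025685   1.95282363] [-0.16276886 -0.30227061 -0.0351688 ] 0.6437126294496432
```

View pics/m3.png

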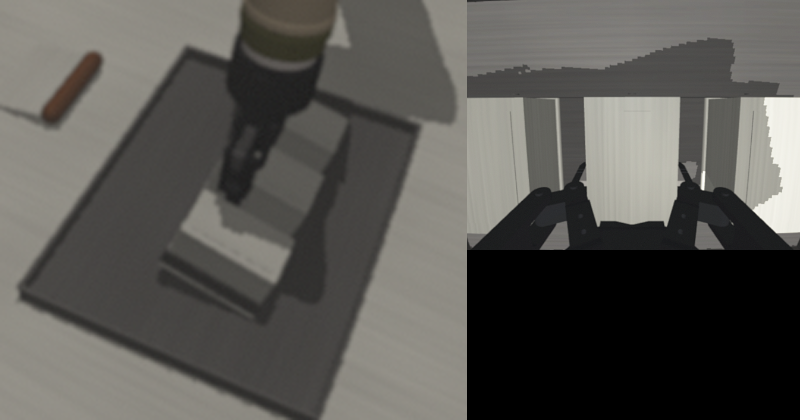

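The tins are well inside the sheet but tilted a little about the jaw axis, with one long edge down first. I'll loosen the grip so they swing flat while I lower, then release.

>>> drive_tool:
  offset:
    - [0, 0, 0]
    - [0, 0, 0.002]
    - [0, 0, 0.002]
    - [0, 0, 0.002]
    - [0, 0, 0]
  rot:
    - [0, 0, 0]
    - [0, 0, 0]
    - [0, 0, 0]
    - [0, 0, 0]
    - [0, 0, 0]
  newtons: 20
  fingers: 0

```text
time_s: 16.08
eef_pos: [0.4975, 0.2441, 0.0125]
eef_rot: [2.142, 2.293, -0.0]
contact_force: [-2.8, -10.5, 18.0]
grip_width: 0.641
```

>>> drive_tool:
  offset:
    - [0, 0, 0.001]
    - [0, 0, 0.001]
    - [0, 0, 0.001]
    - [0, 0, 0]
    - [0, 0, 0]
  rot:
    - [0, 0, 0]
    - [0, 0, 0]
    - [0, 0, 0]
    - [0, 0, 0]
    - [0, 0, 0]

```text
time_s: 16.7
eef_pos: [0.4978, 0.2437, 0.0102]
eef_rot: [2.142, 2.292, -0.0]
contact_force: [-3.6, -13.3, 24.4]
grip_width: 0.642
```

>>> drive_tool:
  offset:
    - [0, 0, 0]
    - [0, 0, 0]
    - [0, 0, 0]
    - [0, 0, 0]
    - [0, 0, 0]
  rot:
    - [0, 0, 0]
    - [0, 0, 0]
    - [0, 0, 0]
    - [0, 0, 0]
    - [0, 0, 0]
  fingers: 88

```text
time_s: 17.32
eef_pos: [0.4964, 0.2456, 0.007]
eef_rot: [-2.144, -2.296, 0.0]
contact_force: [0.6, -0.3, -0.4]
grip_width: 0.883
```

>>> drive_tool:
  offset:
    - [0, 0, -0.01]
    - [0, 0, -0.02]
    - [0, 0, -0.03]
    - [0, 0, -0.04]
    - [0, 0, -0.04]
    - [0, 0, -0.04]
    - [0, 0, -0.02]
    - [0, 0, 0]
    - [0, 0, 0]
  rot:
    - [0, 0, 0]
    - [0, 0, 0]
    - [0, 0, 0]
    - [0, 0, 0]
    - [0, 0, 0]
    - [0, 0, 0]
    - [0, 0, 0]
    - [0, 0, 0]
    - [0, 0, 0]

```text
time_s: 18.45
eef_pos: [0.4961, 0.2454, 0.2066]
eef_rot: [-2.144, -2.296, 0.001]
contact_force: [-0.0, 0.3, -1.0]
grip_width: 0.88
```

Run:
```python
from h import *
c=cap('scene','s4.png'); s=c['s']; print(s['time_s'],s['eef_pos'],s['contact_force'],s['grip_width'])
w=cap('wrist','w4.png')
a=cv2.imread('pics/s4.png')[110:350,110:500]; a=cv2.resize(a,None,fx=1.2,fy=1.2,interpolation=cv2.INTER_CUBIC); b=cv2.resize(cv2.imread('pics/w4.png'),(332,249)); b=cv2.copyMakeBorder(b,0,a.shape[0]-249,0,0,0)
cv2.imwrite('pics/m4.png',np.hstack([a,b]))
f=cv2.cvtColor(w['frame'],cv2.COLOR_RGB2HSV); m=((f[...,2]>110)).astype(np.uint8)
cs,_=cv2.findContours(m,cv2.RETR_EXTERNAL,cv2.CHAIN_APPROX_NONE)
for k in cs:
  if cv2.contourArea(k)>1500:
    q=cv2.minAreaRect(k); print(np.round(q[0]),q[1],ray(w,[q[0]],.053).round(3))
```

```text
18.45 [0.49610133 0.24536855 0.20658957] [-0.03327438  0.30358735 -0.97501748] 0.8801441579076714
[277. 335.] (98.47945404052734, 183.03834533691406) [[0.507 0.075 0.053]]
[184. 181.] (93.46250915527344, 59.433082580566406) [[0.405 0.252 0.053]]
[375. 181.] (61.341026306152344, 95.72563171386719) [[0.59  0.265 0.053]]
[281. 187.] (103.58815002441406, 121.50747680664062) [[0.499 0.253 0.053]]
[260.  74.] (45.94411087036133, 245.5164031982422) [[0.473 0.354 0.053]]
[280. 208.] (417.0, 559.0) [[0.499 0.23  0.053]]
```

View pics/m4.png

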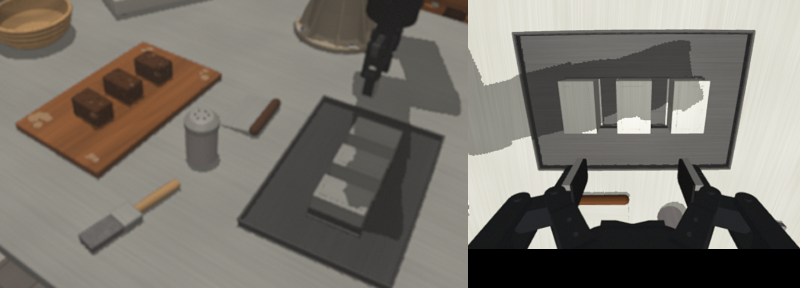

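The tins lie flat and upside down inside the sheet. Their outer cups are 185 mm apart at the flat-top height, against 184 mm nominal. All three loaves are on the board, the other things are untouched and the robot is clear.

```bash
python3 -c "
from h import *
print(workorder.job_done())"
```

```text
the job is handed in; nothing more can be done
None
```

The job is done and handed in at about 18.5 s of the 58 s. I lifted the tins about 50 mm and shook them with 30 mm strokes, rims about 54–84 mm above the board. Then I set the empty tins upside down in the baking sheet and drew the arm clear.

- **Weight:** the felt weight fell from about 8 N to 3.6 N within three strokes. After more strokes it held at about 4 N, which is the empty tins.
- **Final pictures:** all three loaves lie on the board. The tins lie flat inside the sheet, centred near (0.498, 0.258), with the outer cups 185 mm apart against 184 mm nominal. The dredger, scraper and brush are where they were.
- **What disagreed:** when I set the tins down, contact came about 8 mm earlier than expected, at about 31 N. They had tilted slightly in the grip about the jaw axis. I can't tell whether that happened during shaking or on touching the sheet, so I can't confirm they stayed fully level while shaking. I loosened the grip and pressed them down nearly flat before releasing.

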